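Weigh a batch of test specimens and tip it into the tumbler's hopper

ROBOT

A 6-joint arm with a two-finger parallel gripper is mounted at the origin on the work surface. World frame = base frame: x ahead of the robot, y to its left, z up, the work surface at z = 0. Lengths are in m, angles in degrees, forces in N, time in s.
With the tool pointing down it reaches from about 0.375 to 0.9 m from the base axis. Payload 3.1 kg.
Tool frame: the origin (TCP) lies at the centre of the arm's flange, where the gripper is bolted on; the fingertips stand 182 mm ahead of it and the grasp point (between the pads) lies bot.grip_point_offset ahead of it (bot.grip_point_offset is the distance from the TCP to the grasp point, in m); x points along the fingers, z is the direction in which the jaws open and shut, and the axes are right-handed (so a half turn about x gives the same grasp; the last joint's range is limited). The gripper opens to 87 mm and grips with 3 to 60 N. Pads are 19 mm wide; open, the fingers measure 117 mm over their backs; the gripper's body (75 mm by 190 mm) begins 51 mm behind the grasp point.
Start: joints at [-76.117, 30.224, 82.088, -0, 67.689, -10.227], TCP at [0.255, -0.57, 0.405] pointing down, gripper open.
Joint ranges: [-176.69, 176.69], [-43.24, 126.21], [12.49, 139.97], [-82, 262], [0, 151.66], [-163.58, 163.58]. Speed limits (degrees/s): [159.86, 159.86, 180, 180, 180, 180].

INTERFACE

Orientations are given as a 3x3 rotation matrix whose columns are the frame's x, y, z axes.
In Python, from rig import bot gives the robot as it stands.
- The arm moves only by the tool step_arm, never from a script. Its argument "motion" is a list that holds one entry, the list of rows, each a list of 7 numbers: the turn, a rotation vector about the world's x, y, z in degrees, then the shift along the world's x, y, z in mm, then the finger opening in mm, from 0 to 87. A call has 1 to 12 rows; each row is the pose to reach, as a shift and turn from the pose commanded when the call began; what a row does not reach only later rows make up. A row lasts 1/12 s, in which the tool goes at most 41.7 mm and 7.16 degrees, less where a joint would pass 70% of its speed; a pose out of reach is approached as far as the arm can. A call with a gripper value outside its range is refused whole. The fingers move at their own pace and stop on an object; the grip force is fixed at half the most. Time passes only in rows, so rows that repeat a pose let the fingers close. It gives the time, the measured TCP pose, the force and the opening at its end, in the units of the state.
- bot.read_state(): the state, without advancing time (a new reading comes with each control period).
- bot.capture(name): name is "side" or "top" or "wrist"; returns a dict with "frame" (400x640x3 uint8, red, green, blue), "range_z" (400x640 float32, m along the optical axis (not along the pixel's ray), 0 where there is no reading), "fx", "fy", "cx", "cy" (pixels), "cam_to_world" (4x4, takes a point from camera to world coordinates). Camera axes: x right, y down, z forward; pixel columns grow to the right and rows downward; lengths in m; the calibration is good to about 2 mm. The wrist camera is an equidistant fisheye: a pixel r from the principal point sees the ray r / f radians off the axis. A picture is of the moment at which its call begins.
- bot.hand_in(): hands the job in, once; it reports no verdict.
The state is a dict: "time_s": time; "joint_positions": joint angles; "qvel": joint speeds; "tau": joint torques, N m; "position": TCP position; "tcp_rot": TCP orientation; "force": force on the tool from outside, world axes, zero at the start; "moment": the same for the moment, N m; "opening": opening from 0.0 (shut) to 1.0 (fully open).
Only numpy, scipy, OpenCV 4.12 (cv2) and the standard library are available. Lean on these libraries where they do the work, as an engineer would, in place of code of your own. Each camera call takes 0.05 s, during which the arm holds its last target.

TASK

Lift the weighing pan up off its two hooks and set it empty on the balance, put every dog-bone specimen from the bench into it and let go, then carry the pan to the tumbler and tip the whole batch into the feed hopper. Finish by putting the empty pan back upright on the balance platform, and leave the weight, tools and tape roll on the bench where they are.

Things in the scene. Friction and masses are not known exactly. Their poses are not given: they have to be found in the camera images.
- rack: fixed dark steel rack, base 100 x 210 x 10 mm, origin under its centre on the bench; two upturned hooks at y = +-82 mm. Each hook: an arm along x, its top 110 mm above the bench, between a post (inner face x = +16 mm, top at 135 mm) and an upturned tip (inner face x = -18 mm, top at 130 mm). The pan's pins lie on the arms: lift at least 30 mm before moving sideways
- pan: loose open-fronted steel weighing pan, 0.26 kg; origin on its underside straight below the grip bar, z up, +x towards the open pouring edge. Floor 4 mm thick, x from -95 (closed rear) to +115 mm (open, no lip), 130 mm wide in y; rear and side walls 4 mm thick, 35 mm high. Starts hanging level by its pins, underside 45 mm above the bench, +x along the rack's +x
- pan_bar (a point): centre of the pan's grip bar, 70 mm above the pan's origin. The bar runs along the pan's y, 12 mm thick in x, 22 mm high, 122 mm clear between its side uprights; pins of 10 mm diameter stick out of its ends at y = +-65 to +-92 mm
- balance: fixed grey bench balance, 190 x 190 x 45 mm, with a square steel platform 155 x 155 mm on top. Origin: centre of its underside, on the bench
- platform (a point): centre of the top of the balance's platform, 45 mm above the bench
- hopper: fixed tumbler: grey base 190 x 190 x 50 mm carrying a round flared aluminium feed hopper, open at the top, rim 240 mm across and 150 mm above the bench. Origin: centre of its underside, on the bench
- hopper_floor (a point): centre of the hopper's inner floor (about 140 mm across), 58 mm above the bench and 92 mm below the rim
- specimen0: loose dog-bone shaped aluminium test specimen lying flat on the bench, 66 mm long (x), 22 mm high (z), about 70 g; square heads 18 mm long and 26 mm wide at both ends, neck between them 30 mm long and 14 mm wide (y). Origin: centre of its underside. May be absent
- specimen1: loose dog-bone shaped aluminium test specimen lying flat on the bench, 66 mm long (x), 22 mm high (z), about 70 g; square heads 18 mm long and 26 mm wide at both ends, neck between them 30 mm long and 14 mm wide (y). Origin: centre of its underside. May be absent
- specimen2: loose dog-bone shaped aluminium test specimen lying flat on the bench, 66 mm long (x), 22 mm high (z), about 70 g; square heads 18 mm long and 26 mm wide at both ends, neck between them 30 mm long and 14 mm wide (y). Origin: centre of its underside. May be absent
- specimen3: loose dog-bone shaped aluminium test specimen lying flat on the bench, 66 mm long (x), 22 mm high (z), about 70 g; square heads 18 mm long and 26 mm wide at both ends, neck between them 30 mm long and 14 mm wide (y). Origin: centre of its underside. May be absent
- specimen4: loose dog-bone shaped aluminium test specimen lying flat on the bench, 66 mm long (x), 22 mm high (z), about 70 g; square heads 18 mm long and 26 mm wide at both ends, neck between them 30 mm long and 14 mm wide (y). Origin: centre of its underside. May be absent
- weight: bystander: brass knobbed weight 34 mm across, 46 mm high, standing; origin centre of underside
- screwdriver: bystander: screwdriver lying on the bench beyond the specimens; origin underside
- wrench: bystander: wrench lying on the bench near the robot; origin underside
- taperoll: bystander: grey tape roll lying flat, 90 mm across, 30 mm high; origin centre of underside

How it is judged:
By the outcome, as a careful person would: the job done as asked, in the order asked, and still so for the second after the job is handed in, with the robot touching nothing.
Of specimen0, specimen1, specimen2, specimen3, specimen4 only 3 to 4 are there at a start; the rules pass over those that are not, and their reading is None.
At some moment in a run one of specimen0, specimen1, specimen2, specimen3, specimen4 may be knocked a few centimetres aside while the robot is not near it.
It also fails if it takes over 208 s, if anything falls off the work surface, if the arm or the gripper's body presses on something with over 40 N, if the wrist force passes 120 N, or if a joint passes its speed limit or range.

## Working session

There is one attempt and no reset: what is moved stays moved. The work goes in short steps, Python scripts to look and compute and a tool call to move; the robot and the scene stay as the last step left them, time stands still between calls to the robot, and variables do not carry over. Pictures are saved under pics/ and viewed, and the job is handed in when it is done.

Besides the shell and the picture viewer there is one more tool, called after "Request:" as name(argument=value, ...), one argument or row to a line, values as JSON. step_arm: Moves the arm, as the interface text tells. Its arguments: {"type":"object","properties":{"motion":{"type":"array"}},"required":["motion"]}

```bash
ls; mkdir -p pics; python3 - <<'E'
from rig import bot
import cv2
s=bot.read_state(); print(s); print(bot.grip_point_offset)
for n in("side","top","wrist"):
    c=bot.capture(n); cv2.imwrite(f"pics/{n}0.png",c["frame"][:,:,::-1]); print(n,c["fx"],c["fy"],c["cx"],c["cy"],c["cam_to_world"].round(3).tolist())
E
```

```text
pics
{'time_s': 0.0, 'joint_positions': array([-7.61181677e+01,  3.02792763e+01,  8.21558573e+01, -1.01414968e-03,
        6.76889722e+01, -1.02272991e+01]), 'qvel': array([ 0.07941266,  0.00248626,  0.08530281,  0.04082226, -0.00257249,
        0.1136793 ]), 'tau': array([-1.15659745e-04, -4.40040421e+01, -1.76592994e+01,  6.32997626e-02,
        5.81435440e-02, -1.61704470e-04]), 'position': array([ 0.25523976, -0.57013485,  0.40377082]), 'tcp_rot': array([[-5.35577009e-04,  9.12766435e-01,  4.08481514e-01],
       [ 2.09886031e-03,  4.08481699e-01, -9.12764097e-01],
       [-9.99997654e-01,  3.68490175e-04, -2.13454265e-03]]), 'force': array([ 0.56237873, -0.59112242, -0.28993989]), 'moment': array([ 0.04787218, -0.03716096, -0.03153449]), 'opening': 0.9973261681410925}
0.1635
side 480.27696212211873 480.27696212211873 318.2870632422953 200.884634762425 [[-0.939, -0.238, 0.248, 0.199], [-0.344, 0.612, -0.713, 0.953], [0.018, -0.754, -0.656, 0.997], [0.0, 0.0, 0.0, 1.0]]
top 493.5876111018452 493.5876111018452 327.4861249038399 198.18973061323993 [[-0.011, -0.993, 0.118, 0.448], [-1.0, 0.012, 0.01, -0.018], [-0.011, -0.118, -0.993, 1.184], [0.0, 0.0, 0.0, 1.0]]
wrist 309.70691628693146 309.70691628693146 321.6361693808155 198.45579826939306 [[0.409, -0.875, -0.261, 0.327], [-0.913, -0.392, -0.115, -0.538], [-0.002, 0.285, -0.958, 0.385], [0.0, 0.0, 0.0, 1.0]]
```

View pics/top0.png

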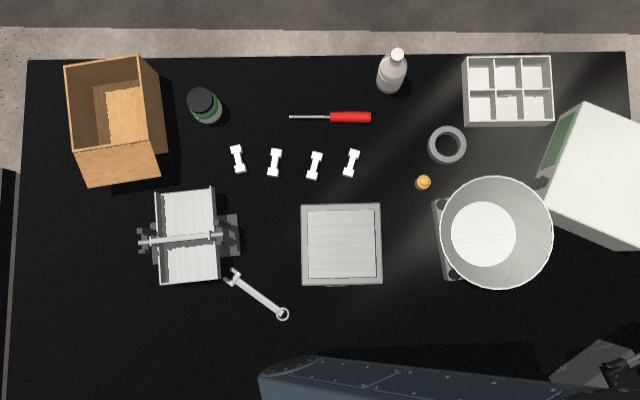

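View pics/side0.png

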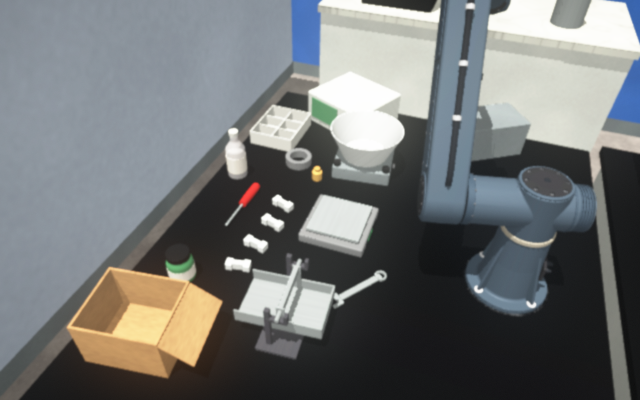

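View pics/wrist0.png

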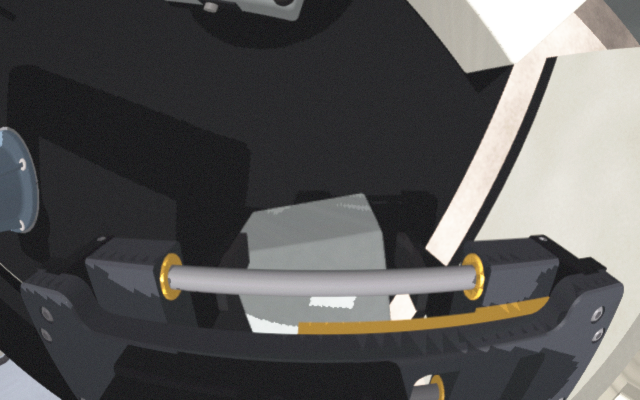

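The top view shows four specimens near (237,159), (275,162), (314,165) and (351,162). The pan on its rack is at (188,238), the balance at (342,245) and the hopper at (497,233). Next I'll measure them.

```bash
cat > h.py <<'E'
import numpy as np, cv2
from rig import bot
def cloud(n):
    c=bot.capture(n); z=c["range_z"]; v,u=np.mgrid[0:400,0:640]
    P=np.stack([(u-c["cx"])/c["fx"]*z,(v-c["cy"])/c["fy"]*z,z],-1)
    T=c["cam_to_world"]; W=P@T[:3,:3].T+T[:3,3]; W[z==0]=np.nan
    return c,W
def rect(pts):
    return cv2.minAreaRect((pts[:,:2]*1000).astype(np.float32))
def specs(c,W,zlo=.012,zhi=.03,box=None):
    f=c["frame"].astype(int)
    m=(f.min(2)>110)&(W[...,2]>zlo)&(W[...,2]<zhi)
    if box: m&=(W[...,0]>box[0])&(W[...,0]<box[1])&(W[...,1]>box[2])&(W[...,1]<box[3])
    n,l,st,_=cv2.connectedComponentsWithStats(m.astype(np.uint8))
    out=[]
    for i in range(1,n):
        if st[i,4]<60: continue
        p=W[l==i]; r=rect(p); out.append((st[i,:4].tolist(),int(st[i,4]),np.round(np.array(r[0]),1).tolist(),np.round(r[1],1).tolist(),round(r[2],1),np.round(np.median(p[:,2])*1000,1)))
    return out
E
python3 - <<'E'
from h import *
c,W=cloud("top")
for s in specs(c,W): print(s)
print("bench z",np.nanmedian(W[300:330,100:200,2]))
f=c["frame"]
def reg(u0,u1,v0,v1,zl,zh):
    w=W[v0:v1,u0:u1].reshape(-1,3); w=w[(w[:,2]>zl)&(w[:,2]<zh)]
    r=rect(w); print(len(w),np.round(r[0],1),np.round(r[1],1),round(r[2],1),"med z",np.median(w[:,2]).round(4)); return w
print("balance");reg(290,395,195,295,.035,.06)
print("hopper rim");reg(425,570,165,300,.14,.16)
print("pan floor");reg(130,240,180,290,.042,.058)
print("pan walls");reg(130,240,180,290,.07,.09)
print("bar");reg(130,240,180,290,.108,.14)
print("base");reg(130,242,200,290,.005,.016)
for (v,u) in [(192,185),(200,185),(215,185),(230,185),(239,185),(239,170),(239,205),(250,185),(270,185),(278,185),(282,185),(240,145),(235,222),(240,160),(238,190)]: print(v,u,W[v,u].round(4))
E
```

```text
([463, 61, 4, 64], 133, [838.5, -340.4], [3.3, 156.6], 89.7, np.float64(20.8))
([487, 61, 6, 28], 77, [882.3, -406.5], [69.6, 9.6], 5.5, np.float64(21.7))
([541, 61, 7, 27], 90, [882.2, -536.0], [69.0, 7.5], 2.1, np.float64(20.8))
([516, 62, 5, 27], 70, [880.3, -471.7], [3.8, 65.4], 89.7, np.float64(22.5))
([524, 91, 26, 28], 141, [818.1, -527.0], [85.6, 43.9], 39.0, np.float64(21.7))
([490, 93, 5, 27], 70, [803.9, -405.6], [3.8, 67.0], 89.9, np.float64(21.6))
([503, 92, 19, 28], 111, [812.2, -467.6], [77.1, 33.1], 28.6, np.float64(21.2))
([289, 116, 41, 2], 79, [786.7, 37.3], [97.6, 4.6], 89.4, np.float64(15.8))
([483, 123, 66, 3], 120, [759.6, -457.5], [153.6, 2.9], 89.7, np.float64(21.7))
([429, 126, 32, 37], 231, [708.4, -280.8], [87.0, 64.3], 16.7, np.float64(28.1))
([230, 145, 16, 28], 236, [684.6, 209.6], [67.0, 26.0], 12.5, np.float64(20.9))
([267, 148, 15, 29], 233, [674.7, 121.5], [26.6, 65.7], 78.9, np.float64(21.3))
([343, 149, 17, 28], 228, [671.5, -62.6], [25.1, 65.5], 71.8, np.float64(21.5))
([306, 152, 17, 28], 237, [666.1, 25.8], [25.7, 66.7], 75.1, np.float64(21.5))
[... 307 characters left out ...]
z 0.147
pan floor
4288 [501.5 310.2] [207.7 169.9] 4.1 med z 0.0483
pan walls
640 [521.7 318.1] [275.7 176.1] 18.0 med z 0.0786
bar
827 [493.9 312.9] [ 54.2 184. ] 5.3 med z 0.1236
base
983 [483.8 334.9] [272.8 204.4] 88.8 med z 0.0091
192 185 [0.6012 0.3265 0.0458]
200 185 [0.5825 0.3262 0.0452]
215 185 [0.5474 0.3253 0.0455]
230 185 [0.5123 0.323  0.0502]
239 185 [0.4887 0.2997 0.1266]
239 170 [0.489  0.332  0.1263]
239 205 [0.4912 0.2773 0.0469]
250 185 [0.4665 0.322  0.0503]
270 185 [0.421  0.3216 0.048 ]
278 185 [0.403  0.321  0.0484]
282 185 [0.3954 0.3114 0.08  ]
240 145 [0.4878 0.3887 0.1187]
235 222 [0.4966 0.2217 0.1204]
240 160 [0.4873 0.3552 0.1214]
238 190 [0.4905 0.2878 0.1304]
```

```bash
python3 - <<'E'
import cv2
a=cv2.imread("pics/top0.png")[170:300,120:250]; b=cv2.imread("pics/side0.png")[220:370,210:350]
cv2.imwrite("pics/pan0.png",cv2.hconcat([cv2.resize(a,(400,500)),cv2.resize(b,(400,500))]))
E
```

```text
(no output)
```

View pics/pan0.png

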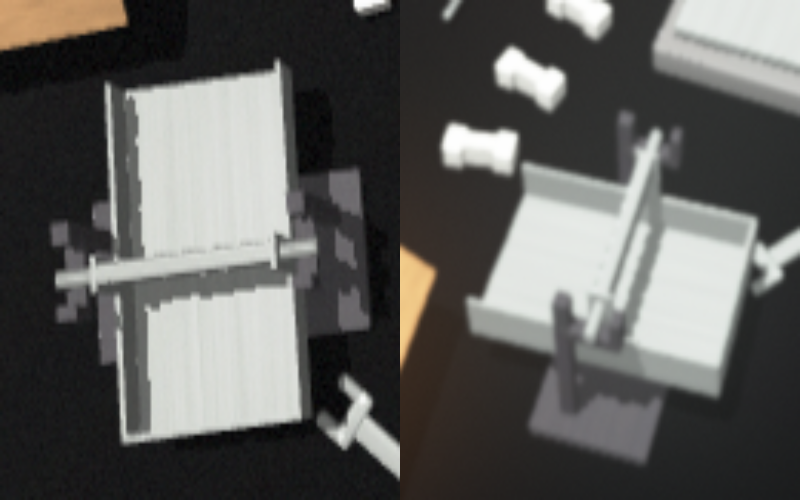

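The pan's open edge faces +x, away from the robot, and it is yawed a few degrees. Next I'll fit the bar and check for tall obstacles.

```bash
python3 - <<'E'
from h import *
c,W=cloud("top")
w=W[180:290,130:240].reshape(-1,3)
b=w[(w[:,2]>.122)&(w[:,2]<.131)&(w[:,1]>.262)&(w[:,1]<.36)]
print(len(b),b[:,0].min(),b[:,0].max(),np.median(b[:,2]))
k=np.polyfit(b[:,1],b[:,0],1); print("bar x = ",k,"yaw",np.degrees(np.arctan(-k[0])), "x at .31",np.polyval(k,.31))
b2=w[(w[:,2]>.114)&(w[:,2]<.131)&(abs(w[:,0]-np.polyval(k,w[:,1]))<.006)]
print("pin y",b2[:,1].min(),b2[:,1].max(), b2[:,1].min()/2+b2[:,1].max()/2)
f=w[(w[:,2]>.043)&(w[:,2]<.053)&(w[:,0]>.53)&(w[:,0]<.58)]
print("floor y front",np.percentile(f[:,1],[1,99]))
# pan walls top z~.08
for x0 in(.42,.45,.55,.58):
  q=w[(w[:,2]>.072)&(w[:,2]<.085)&(abs(w[:,0]-x0)<.01)]; print(x0,q[:,1].min() if len(q) else 0,q[:,1].max() if len(q) else 0)
# side view bar
c2,W2=cloud("side"); w2=W2.reshape(-1,3)
b=w2[(w2[:,2]>.118)&(w2[:,2]<.131)&(w2[:,1]>.262)&(w2[:,1]<.36)&(abs(w2[:,0]-.49)<.03)]
k2=np.polyfit(b[:,1],b[:,0],1); print("side bar",len(b),k2,np.polyval(k2,.31),np.median(b[:,2]),b[:,2].max())
hi=np.isfinite(W[...,2])&(W[...,2]>.155)
n,l,st,_=cv2.connectedComponentsWithStats(hi.astype(np.uint8))
for i in range(1,n):
  if st[i,4]>80:
    p=W[l==i]; print(st[i].tolist(),p.min(0).round(3),p.max(0).round(3))
for t in [(497,233)]:
  pass
q=W[165:300,425:570].reshape(-1,3); q=q[(q[:,2]>.05)&(q[:,2]<.066)]; print("hopper floor",np.median(q,0), q.min(0),q.max(0))
E
```

```text
241 0.480718963804801 0.5012879806721108 0.12516072166407022
bar x =  [-0.10102766  0.52229788] yaw 5.768884517164966 x at .31 0.49097930569383924
pin y 0.2206421654927317 0.404021118119134 0.31233164180593287
floor y front [0.25493784 0.38173548]
0.42 0.23943644327255054 0.3719291480543751
0.45 0.24271353895674747 0.37360045728341357
0.55 0.2523959135795871 0.3849631732339075
0.58 0.2550557528513842 0.3886671151138974
side bar 204 [-0.09461118  0.51832121] 0.48899174007986845 0.12648118039656048 0.1308571287826864
[390, 48, 14, 16, 165] [ 0.862 -0.173  0.155] [ 0.89  -0.145  0.174]
[258, 353, 382, 47, 11554] [ 0.204 -0.541  0.221] [0.339 0.118 0.791]
hopper floor [ 0.49737264 -0.35934245  0.05769627] [ 0.39444697 -0.55716969  0.05003143] [ 0.65145389 -0.2560654   0.06599898]
```

Request:
step_arm(
  motion=[
    [[0,0,36,200,400,0,87],[0,0,36,200,400,0,87],[0,0,36,200,400,0,87],[0,0,36,200,400,0,87],[0,0,36,200,400,0,87],[0,0,36,200,400,0,87],[0,0,36,200,400,0,87],[0,0,36,200,400,0,87],[0,0,36,200,400,0,87],[0,0,36,200,400,0,87],[0,0,36,200,400,0,87],[0,0,36,200,400,0,87]],
  ],
)

```text
time_s: 1.3
position: [0.4565, -0.1657, 0.4049]
tcp_rot: [[0.001, 0.493, 0.87], [0.002, 0.87, -0.493], [-1.0, 0.002, -0.001]]
force: [-0.4, -0.9, 0.7]
opening: 1.004
```

Request:
step_arm(
  motion=[
    [[0,0,35.4,35,482,0,87],[0,0,35.4,35,482,0,87],[0,0,35.4,35,482,0,87],[0,0,35.4,35,482,0,87],[0,0,35.4,35,482,0,87],[0,0,35.4,35,482,0,87],[0,0,35.4,35,482,0,87],[0,0,35.4,35,482,0,87],[0,0,35.4,35,482,0,87],[0,0,35.4,35,482,0,87],[0,0,35.4,35,482,0,87],[0,0,35.4,35,482,0,87]],
  ],
)

```text
time_s: 2.3
position: [0.4905, 0.3148, 0.4049]
tcp_rot: [[0.001, -0.098, 0.995], [0.002, 0.995, 0.098], [-1.0, 0.002, 0.002]]
force: [0.3, -0.1, 0.4]
opening: 0.998
```

Request:
step_arm(
  motion=[
    [[0,0,0,0,0,-30,60],[0,0,0,0,0,-60,50],[0,0,0,0,0,-90,50],[0,0,0,0,0,-110,50],[0,0,0,0,0,-120,50],[0,0,0,0,0,-126,50],[0,0,0,0,0,-126,50],[0,0,0,0,0,-126,50]],
  ],
)

```text
time_s: 2.97
position: [0.491, 0.3115, 0.2795]
tcp_rot: [[0.002, -0.096, 0.995], [0.001, 0.995, 0.096], [-1.0, 0.0, 0.002]]
force: [-0.2, -0.2, -0.4]
opening: 0.589
```

```bash
python3 - <<'E'
from h import *
a=bot.capture("wrist")["frame"]; b=bot.capture("side")["frame"][200:380,180:380]
print(bot.read_state()["force"])
cv2.imwrite("pics/grip1.png",cv2.hconcat([cv2.resize(a,(500,312)),cv2.resize(b,(300,312))])[:,:,::-1])
E
```

```text
[-0.02618431 -0.35234588 -0.46524093]
```

View pics/grip1.png

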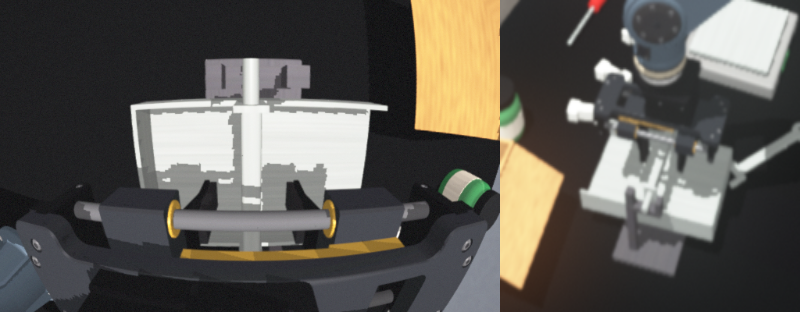

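The wrist view shows the bar at (250,150), centred between the two fingers. Now I'll close on it and lift.

Request:
step_arm(
  motion=[
    [[0,0,0,0,0,0,5],[0,0,0,0,0,0,5],[0,0,0,0,0,0,5],[0,0,0,0,0,0,5],[0,0,0,0,0,0,5],[0,0,0,0,0,0,5],[0,0,0,0,0,0,5],[0,0,0,0,0,0,5],[0,0,0,0,0,0,5]],
  ],
)

```text
time_s: 3.82
position: [0.4904, 0.3116, 0.2788]
tcp_rot: [[0.0, -0.096, 0.995], [0.0, 0.995, 0.096], [-1.0, 0.0, 0.0]]
force: [0.7, 0.2, 0.8]
opening: 0.136
```

Request:
step_arm(
  motion=[
    [[0,0,0,0,0,5,5],[0,0,0,0,0,12,5],[0,0,0,0,0,22,5],[0,0,0,0,0,34,5],[0,0,0,0,0,47,5],[0,0,0,0,0,60,5],[0,0,0,0,0,70,5],[0,0,0,0,0,76,5],[0,0,0,0,0,80,5],[0,0,0,0,0,80,5]],
  ],
)

```text
time_s: 4.65
position: [0.4904, 0.3116, 0.3597]
tcp_rot: [[0.002, -0.096, 0.995], [0.001, 0.995, 0.096], [-1.0, 0.0, 0.002]]
force: [-0.3, 0.2, -1.9]
opening: 0.135
```

```bash
python3 - <<'E'
from h import *
a=bot.capture("wrist")["frame"]; b=bot.capture("side")["frame"][150:380,150:380]
print(bot.read_state()["force"])
cv2.imwrite("pics/lift1.png",cv2.hconcat([cv2.resize(a,(500,312)),cv2.resize(b,(300,312))])[:,:,::-1])
E
```

```text
[-0.62142166  0.96760845 -2.71144059]
```

View pics/lift1.png

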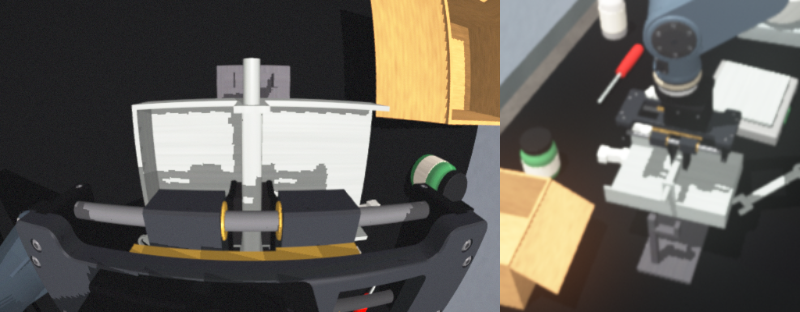

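Request:
step_arm(
  motion=[
    [[0,0,0,0,0,12,5],[0,0,0,0,0,32,5],[0,0,0,0,0,50,5],[0,0,0,0,-10,55,5],[0,0,-1,-2,-32,55,5],[0,0,-2,-4,-60,55,5],[0,0,-3,-7,-92,55,5],[0,0,-4,-10,-126,55,5],[0,0,-5,-12,-160,55,5],[0,0,-5.5,-14,-194,55,5],[0,0,-5.5,-16,-228,55,5],[0,0,-5.5,-16,-260,55,5]],
  ],
)

```text
time_s: 5.75
position: [0.4729, 0.0495, 0.4127]
tcp_rot: [[-0.003, -0.0, 1.0], [-0.0, 1.0, 0.0], [-1.0, -0.0, -0.003]]
force: [0.9, -0.8, -1.8]
opening: 0.134
```

Request:
step_arm(
  motion=[
    [[0,0,0,0,-28,0,5],[0,0,0,0,-52,-4,5],[0,0,0,0,-71,-12,5],[0,0,0,0,-82,-26,5],[0,0,0,0,-85,-45,5],[0,0,0,0,-85,-65,5],[0,0,0,0,-85,-85,5],[0,0,0,0,-85,-102,5],[0,0,0,0,-85,-115,5],[0,0,0,0,-85,-120,5],[0,0,0,0,-85,-120,5]],
  ],
)

```text
time_s: 6.67
position: [0.4735, -0.0337, 0.2921]
tcp_rot: [[-0.004, 0.0, 1.0], [0.001, 1.0, -0.0], [-1.0, 0.001, -0.004]]
force: [-0.9, 0.7, -3.0]
opening: 0.134
```

```bash
python3 - <<'E'
from h import *
a=bot.capture("wrist")["frame"]; b=bot.capture("side")["frame"][100:330,200:430]
print(bot.read_state()["force"])
cv2.imwrite("pics/bal1.png",cv2.hconcat([cv2.resize(a,(500,312)),cv2.resize(b,(300,312))])[:,:,::-1])
E
```

```text
[ 0.3623812   0.44097256 -1.53613335]
```

View pics/bal1.png

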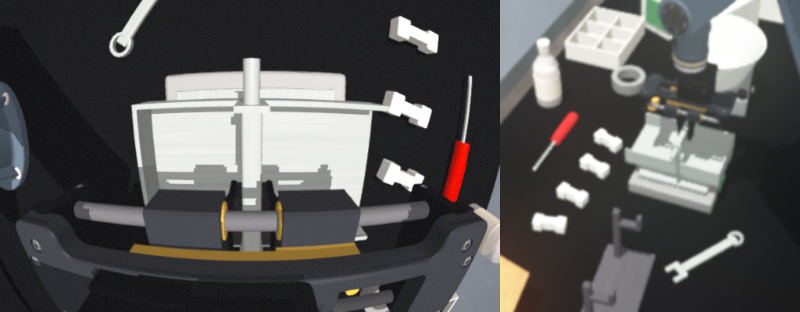

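The pan is level above the balance, with about 13 mm left to go.

Request:
step_arm(
  motion=[
    [[0,0,0,0,0,-4,5],[0,0,0,0,0,-8,5],[0,0,0,0,0,-11,5],[0,0,0,0,0,-13,5],[0,0,0,0,0,-14,5],[0,0,0,0,0,-14,5]],
  ],
)

```text
time_s: 7.27
position: [0.4743, -0.0334, 0.2796]
tcp_rot: [[-0.0, -0.0, 1.0], [0.0, 1.0, 0.0], [-1.0, 0.0, -0.0]]
force: [-0.1, 0.6, -2.3]
opening: 0.134
```

Request:
step_arm(
  motion=[
    [[0,0,0,0,0,-1,5],[0,0,0,0,0,-1.5,5],[0,0,0,0,0,-1.5,5]],
  ],
)

```text
time_s: 7.52
position: [0.4742, -0.0334, 0.2788]
tcp_rot: [[0.0, -0.0, 1.0], [-0.0, 1.0, 0.0], [-1.0, -0.0, 0.0]]
force: [-2.8, -0.3, 3.6]
opening: 0.132
```

Contact felt: the force went from -2.3 to +3.6 N. I'll release, rise clear and look.

Request:
step_arm(
  motion=[
    [[0,0,0,0,0,0,50],[0,0,0,0,0,0,50],[0,0,0,0,0,0,50],[0,0,0,0,0,0,50],[0,0,0,0,0,0,50],[0,0,0,0,0,20,50],[0,0,0,0,0,55,50],[0,0,0,0,0,95,50],[0,0,-7,0,0,126,50],[0,0,-14,0,0,126,50],[0,0,-21,0,0,126,50],[0,0,-28,0,0,126,50]],
  ],
)

```text
time_s: 8.52
position: [0.4743, -0.0334, 0.4052]
tcp_rot: [[0.002, 0.475, 0.88], [-0.001, 0.88, -0.475], [-1.0, 0.0, 0.002]]
force: [-0.0, -0.2, -0.3]
opening: 0.575
```

```bash
python3 - <<'E'
from h import *
for n in("side","top"):
    c,W=cloud(n); print(n)
    for s in specs(c,W,box=(.6,.75,-.2,.32)): print(s)
    cv2.imwrite(f"pics/{n}2.png",c["frame"][:,:,::-1])
print(bot.read_state()["tcp_rot"].round(3),bot.read_state()["position"])
E
```

```text
side
([273, 195, 21, 16], 153, [669.6, -63.0], [29.4, 68.5], 70.9, np.float64(21.9))
([262, 213, 22, 16], 166, [663.5, 25.8], [29.2, 69.3], 73.0, np.float64(22.3))
([244, 234, 24, 17], 186, [672.9, 120.4], [29.2, 69.5], 79.9, np.float64(22.2))
([225, 257, 26, 12], 200, [682.3, 209.1], [66.6, 28.1], 10.7, np.float64(22.3))
top
([230, 145, 16, 28], 236, [684.7, 209.4], [65.6, 25.4], 12.2, np.float64(21.1))
([267, 148, 15, 29], 231, [675.1, 121.7], [25.2, 66.2], 80.4, np.float64(21.1))
([343, 149, 17, 28], 227, [671.0, -62.4], [25.3, 66.7], 71.9, np.float64(21.4))
([306, 152, 17, 28], 235, [665.5, 25.9], [25.1, 66.2], 75.3, np.float64(21.4))
[[ 0.     0.469  0.883]
 [-0.     0.883 -0.469]
 [-1.     0.     0.   ]] [ 0.47418793 -0.03340247  0.40446715]
```

View pics/top2.png

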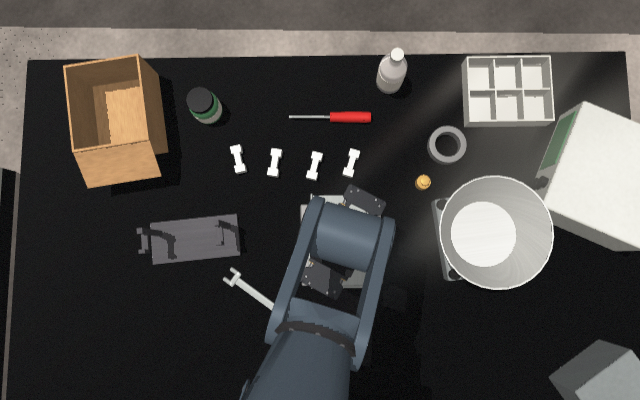

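View pics/side2.png

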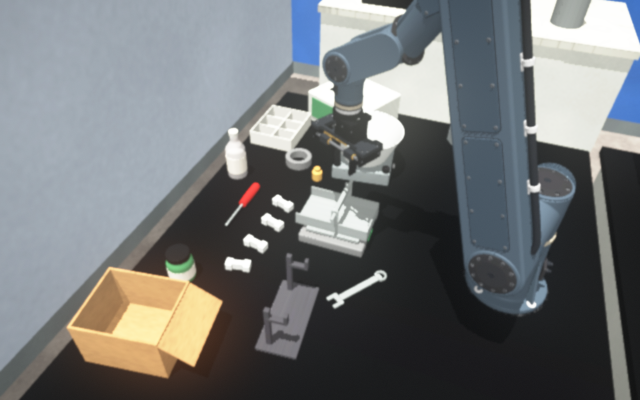

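The pan sits square on the balance. There are four specimens, and the side and top views agree to about 2 mm. I'll pick the right-most one first.

Request:
step_arm(
  motion=[
    [[0,0,-80,196,-30,-60,50],[0,0,-80,196,-30,-60,50],[0,0,-80,196,-30,-60,50],[0,0,-80,196,-30,-60,50],[0,0,-80,196,-30,-60,50],[0,0,-80,196,-30,-60,50],[0,0,-80,196,-30,-60,50],[0,0,-80,196,-30,-100,50],[0,0,-80,196,-30,-120,50],[0,0,-80,196,-30,-120,50],[0,0,-80,196,-30,-120,50],[0,0,-80,196,-30,-120,50]],
  ],
)

```text
time_s: 9.62
position: [0.6701, -0.0634, 0.2827]
tcp_rot: [[-0.002, 0.951, -0.309], [0.001, -0.309, -0.951], [-1.0, -0.002, 0.0]]
force: [0.2, 0.7, 0.2]
opening: 0.569
```

```bash
python3 - <<'E'
from h import *
a=bot.capture("wrist")["frame"]; b=bot.capture("side")["frame"][100:330,200:430]
s=bot.read_state();print(s["position"],s["tcp_rot"].round(3).tolist())
cv2.imwrite("pics/pk1.png",cv2.hconcat([cv2.resize(a,(500,312)),cv2.resize(b,(300,312))])[:,:,::-1])
c,W=cloud("side")
for s in specs(c,W,box=(.6,.75,-.2,.32)): print(s)
E
```

```text
[ 0.67035609 -0.06347141  0.28383206] [[-0.001, 0.952, -0.305], [0.0, -0.305, -0.952], [-1.0, -0.001, 0.0]]
([273, 195, 21, 15], 143, [669.8, -63.4], [29.4, 68.3], 69.7, np.float64(22.2))
([262, 213, 22, 17], 170, [663.9, 25.9], [28.0, 68.1], 74.1, np.float64(22.0))
([244, 234, 24, 17], 186, [673.5, 120.3], [27.8, 68.1], 80.1, np.float64(22.7))
([225, 257, 26, 12], 204, [682.5, 209.1], [66.9, 32.1], 9.1, np.float64(22.1))
```

View pics/pk1.png

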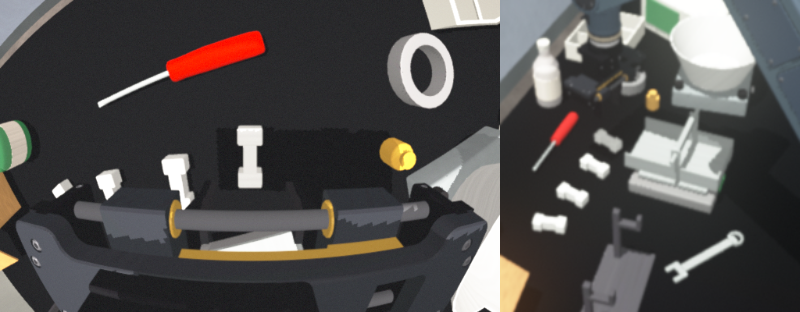

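The specimen at (250,155) in the wrist view is straight and centred under the jaws. Descending to grasp.

Request:
step_arm(
  motion=[
    [[0,0,0,0,0,-30,50],[0,0,0,0,0,-60,50],[0,0,0,0,0,-85,50],[0,0,0,0,0,-95,50],[0,0,0,0,0,-98.5,40],[0,0,0,0,0,-98.5,5],[0,0,0,0,0,-98.5,5],[0,0,0,0,0,-98.5,5],[0,0,0,0,0,-98.5,5],[0,0,0,0,0,-98.5,5],[0,0,0,0,0,-98.5,5],[0,0,0,0,0,-98.5,5]],
  ],
)

```text
time_s: 10.77
position: [0.6707, -0.0635, 0.1869]
tcp_rot: [[0.002, 0.951, -0.309], [-0.0, -0.309, -0.951], [-1.0, 0.002, -0.0]]
force: [-0.4, -0.2, 5.0]
opening: 0.158
```

Request:
step_arm(
  motion=[
    [[0,0,0,0,0,20,5],[0,0,0,0,0,50,5],[0,0,3,0,0,85,5],[0,0,6,-15,0,110,5],[0,0,10,-45,0,114,5],[0,0,14,-80,2,114,5],[0,0,18,-112,3,114,5],[0,0,18,-130,3,110,5],[0,0,18,-133,3,90,5],[0,0,18,-133,3,70,5],[0,0,18,-133,3,58,5],[0,0,18,-133,3,55,5]],
  ],
)

```text
time_s: 11.77
position: [0.5364, -0.0603, 0.239]
tcp_rot: [[-0.004, 1.0, 0.0], [0.001, 0.0, -1.0], [-1.0, -0.004, -0.001]]
force: [0.4, 0.2, -0.8]
opening: 0.159
```

```bash
python3 - <<'E'
from h import *
a=bot.capture("wrist")["frame"]; b=bot.capture("side")["frame"][100:330,200:430]
s=bot.read_state();print(s["position"],s["tcp_rot"].round(3).tolist(),s["opening"])
cv2.imwrite("pics/pl1.png",cv2.hconcat([cv2.resize(a,(500,312)),cv2.resize(b,(300,312))])[:,:,::-1])
E
```

```text
[ 0.53716042 -0.06042181  0.24018699] [[-0.002, 1.0, 0.0], [0.001, 0.0, -1.0], [-1.0, -0.002, -0.001]] 0.16133243329147884
```

View pics/pl1.png

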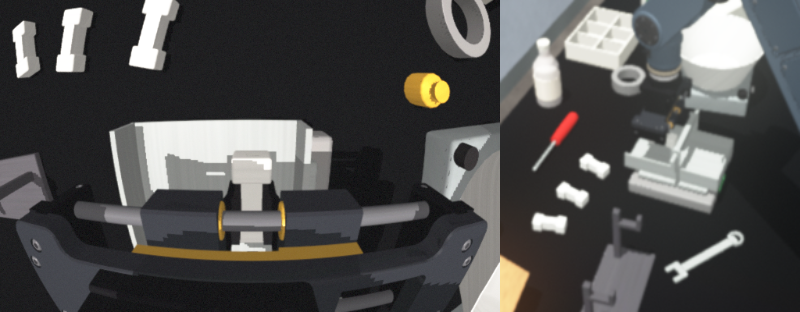

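Request:
step_arm(
  motion=[
    [[0,0,0,0,0,-3,5],[0,0,0,0,0,-5,5],[0,0,0,0,0,-5,5],[0,0,0,0,0,-5,26],[0,0,0,0,0,-5,26],[0,0,0,0,0,-5,26],[0,0,0,0,0,-5,26],[0,0,0,0,0,5,26],[0,0,0,0,0,25,26],[0,0,0,0,0,55,40],[0,0,-15,40,30,59,50],[0,0,-15,80,60,59,50]],
  ],
)

```text
time_s: 12.87
position: [0.6038, -0.0117, 0.303]
tcp_rot: [[0.004, 0.967, -0.254], [-0.001, -0.254, -0.967], [-1.0, 0.004, 0.0]]
force: [0.6, -0.2, -0.1]
opening: 0.449
```

```bash
cat > look.py <<'E'
from h import *
import sys
n=sys.argv[1]
a=bot.capture("wrist")["frame"]; c,W=cloud("side"); b=c["frame"][100:330,200:430]
s=bot.read_state();print(s["position"],s["tcp_rot"][:,2].round(3).tolist(),s["opening"])
cv2.imwrite(f"pics/{n}.png",cv2.hconcat([cv2.resize(a,(500,312)),cv2.resize(b,(300,312))])[:,:,::-1])
for s in specs(c,W,box=(.6,.78,-.25,.35)): print(s)
print("top")
c,W=cloud("top")
for s in specs(c,W,box=(.6,.78,-.25,.35)): print(s)
E
python3 look.py pl2
```

```text
[ 0.60774089 -0.00857864  0.30220806] [-0.245, -0.97, -0.002] 0.5231917942531091
([262, 213, 22, 16], 161, [664.9, 25.7], [30.8, 71.7], 71.0, np.float64(22.2))
([244, 234, 24, 17], 187, [673.2, 120.7], [29.2, 68.1], 81.4, np.float64(22.1))
([225, 257, 26, 12], 207, [681.7, 209.3], [66.4, 31.3], 8.3, np.float64(22.1))
top
([230, 145, 16, 28], 235, [684.0, 210.0], [64.5, 25.6], 12.1, np.float64(21.4))
([267, 148, 15, 29], 234, [674.9, 121.8], [26.1, 65.8], 80.2, np.float64(21.4))
```

View pics/pl2.png

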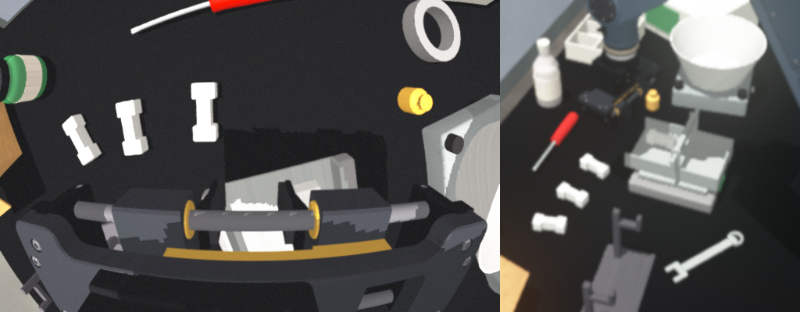

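Request:
step_arm(
  motion=[
    [[0,0,-0.8,30,18,0,50],[0,0,-0.8,57.5,34.5,-10,50],[0,0,-0.8,57.5,34.5,-40,50],[0,0,-0.8,57.5,34.5,-75,50],[0,0,-0.8,57.5,34.5,-100,50],[0,0,-0.8,57.5,34.5,-112,50],[0,0,-0.8,57.5,34.5,-116,50],[0,0,-0.8,57.5,34.5,-116,50]],
  ],
)

```text
time_s: 13.68
position: [0.6596, 0.0231, 0.1836]
tcp_rot: [[-0.004, 0.966, -0.259], [0.0, -0.259, -0.966], [-1.0, -0.004, 0.001]]
force: [0.2, 0.1, 0.4]
opening: 0.573
```

Request:
step_arm(
  motion=[
    [[0,0,0,0,0,0,5],[0,0,0,0,0,0,5],[0,0,0,0,0,0,5],[0,0,0,0,0,0,5],[0,0,0,0,0,0,5],[0,0,0,0,0,0,5],[0,0,0,0,0,0,5]],
  ],
)

```text
time_s: 14.27
position: [0.661, 0.0236, 0.1837]
tcp_rot: [[0.0, 0.966, -0.259], [0.0, -0.259, -0.966], [-1.0, 0.0, -0.0]]
force: [2.0, -0.3, 1.4]
opening: 0.16
```

Request:
step_arm(
  motion=[
    [[0,0,0,0,0,20,5],[0,0,0,0,0,50,5],[0,0,3,0,0,85,5],[0,0,6,-15,-3,110,5],[0,0,10,-45,-10,116,5],[0,0,13,-80,-20,116,5],[0,0,15,-110,-27,116,5],[0,0,15,-126,-29.5,112,5],[0,0,15,-128,-29.5,92,5],[0,0,15,-128,-29.5,72,5],[0,0,15,-128,-29.5,60,5],[0,0,15,-128,-29.5,55,5]],
  ],
)

```text
time_s: 15.27
position: [0.5321, -0.0059, 0.237]
tcp_rot: [[-0.003, 1.0, -0.0], [0.001, -0.0, -1.0], [-1.0, -0.003, -0.001]]
force: [1.1, 0.8, -0.4]
opening: 0.16
```

```bash
python3 look.py pl3
```

```text
[ 0.53261427 -0.0058991   0.23769427] [0.0, -1.0, -0.0] 0.15787088039803263
([244, 234, 24, 17], 186, [673.3, 120.6], [28.5, 68.5], 80.6, np.float64(22.0))
([225, 257, 26, 13], 209, [683.0, 208.9], [66.5, 29.9], 9.9, np.float64(22.1))
top
([230, 145, 16, 28], 236, [684.2, 209.4], [65.2, 25.8], 13.0, np.float64(21.4))
([267, 148, 15, 29], 233, [674.7, 122.2], [26.0, 66.4], 80.5, np.float64(21.3))
```

View pics/pl3.png

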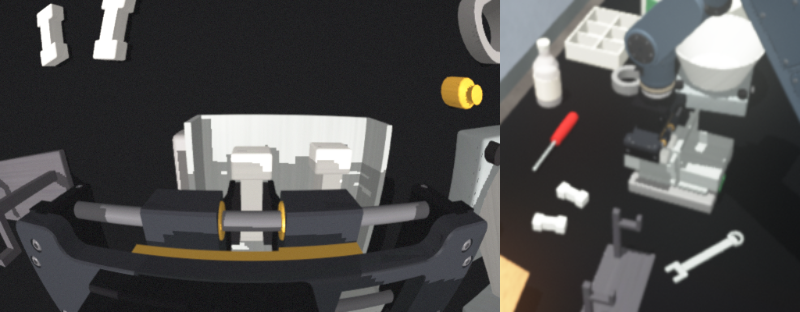

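The first specimen lies at (330,160) and the held one at (250,165). Both are inside the pan.

Request:
step_arm(
  motion=[
    [[0,0,0,0,0,-3,5],[0,0,0,0,0,-4.5,5],[0,0,0,0,0,-4.5,5],[0,0,0,0,0,-4.5,26],[0,0,0,0,0,-4.5,26],[0,0,0,0,0,-4.5,26],[0,0,0,0,0,-4.5,26],[0,0,0,0,0,5,26],[0,0,0,0,0,25,26],[0,0,0,0,0,60,40],[0,0,-5,25,22,62,50],[0,0,-10,50,45,62,50]],
  ],
)

```text
time_s: 16.42
position: [0.5835, 0.0385, 0.3041]
tcp_rot: [[0.005, 0.984, -0.181], [-0.001, -0.181, -0.984], [-1.0, 0.005, -0.0]]
force: [0.8, -0.1, 0.2]
opening: 0.44
```

Request:
step_arm(
  motion=[
    [[0,0,0,25,23,0,50],[0,0,0,50,46,0,50],[0,0,0,75,70,0,50],[0,0,0,90,82,0,50],[0,0,0,90,82,0,50],[0,0,0,90,82,0,50]],
  ],
)

```text
time_s: 16.92
position: [0.6729, 0.1218, 0.3008]
tcp_rot: [[-0.0, 0.985, -0.172], [-0.0, -0.172, -0.985], [-1.0, -0.0, 0.0]]
force: [-0.3, 0.2, -0.5]
opening: 0.574
```

```bash
python3 look.py pl4
```

```text
[0.67182533 0.12052023 0.30046811] [-0.174, -0.985, 0.001] 0.5738266224029489
([244, 234, 24, 17], 182, [672.4, 120.1], [27.9, 69.6], 79.8, np.float64(22.2))
([225, 257, 26, 13], 211, [682.6, 208.0], [65.5, 29.7], 13.4, np.float64(22.2))
top
```

View pics/pl4.png

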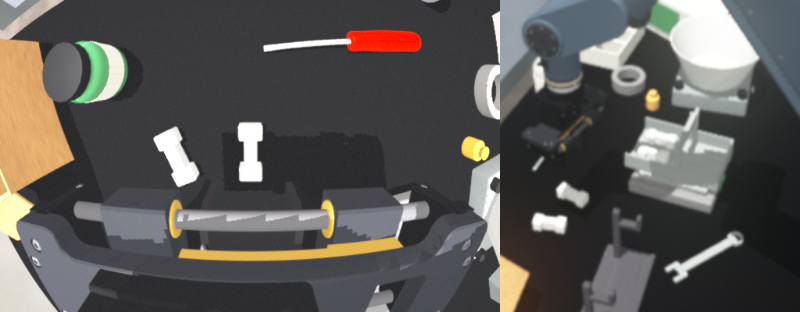

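Two specimens are in the pan and the third is centred under the gripper. I'll shift +2 mm in x and +1 mm in y, then descend.

Request:
step_arm(
  motion=[
    [[0,0,0,2,1,-30,50],[0,0,0,2,1,-60,50],[0,0,0,2,1,-90,50],[0,0,0,2,1,-108,50],[0,0,0,2,1,-115,50],[0,0,0,2,1,-115,40],[0,0,0,2,1,-115,5],[0,0,0,2,1,-115,5],[0,0,0,2,1,-115,5],[0,0,0,2,1,-115,5],[0,0,0,2,1,-115,5],[0,0,0,2,1,-115,5]],
  ],
)

```text
time_s: 18.07
position: [0.675, 0.1221, 0.1861]
tcp_rot: [[0.001, 0.985, -0.174], [-0.0, -0.174, -0.985], [-1.0, 0.001, -0.0]]
force: [-0.6, -0.3, 2.5]
opening: 0.157
```

Request:
step_arm(
  motion=[
    [[0,0,0,0,0,20,5],[0,0,0,0,0,55,5],[0,0,0,0,0,95,5],[0,0,0,-10,-7,130,5],[0,0,2,-33,-24,155,5],[0,0,4,-60,-44,160,5],[0,0,6,-89,-65,160,5],[0,0,8,-119,-86,160,5],[0,0,10,-149,-108,160,5],[0,0,10,-179,-130,160,5],[0,0,10,-206,-150,160,5],[0,0,10,-230,-166,160,5]],
  ],
)

```text
time_s: 19.07
position: [0.4428, -0.0446, 0.3457]
tcp_rot: [[-0.0, 1.0, -0.0], [-0.0, -0.0, -1.0], [-1.0, -0.0, 0.0]]
force: [-0.4, 0.6, -1.0]
opening: 0.157
```

Request:
step_arm(
  motion=[
    [[0,0,0,-14,-10,0,5],[0,0,0,-21,-15.5,0,5],[0,0,0,-21,-15.5,-5,5],[0,0,0,-21,-15.5,-20,5],[0,0,0,-21,-15.5,-45,5],[0,0,0,-21,-15.5,-68,5],[0,0,0,-21,-15.5,-85,5],[0,0,0,-21,-15.5,-92,5],[0,0,0,-21,-15.5,-92,5]],
  ],
)

```text
time_s: 19.82
position: [0.4245, -0.059, 0.2519]
tcp_rot: [[-0.002, 1.0, 0.001], [0.001, 0.001, -1.0], [-1.0, -0.002, -0.001]]
force: [0.6, 0.4, -1.0]
opening: 0.158
```

```bash
python3 look.py pl5
```

```text
[ 0.42466111 -0.05926563  0.25353557] [0.001, -1.0, 0.0] 0.15897935265816177
([225, 257, 26, 13], 208, [682.5, 208.7], [66.7, 29.6], 13.4, np.float64(22.3))
top
([230, 145, 16, 28], 234, [684.4, 209.6], [65.6, 25.9], 11.9, np.float64(21.1))
```

View pics/pl5.png

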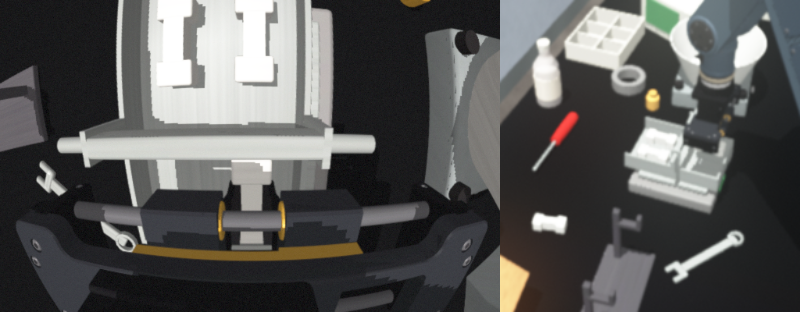

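Two specimens are in front of the bar and the held one is behind it. I'll lower 10 mm, release and rise.

Request:
step_arm(
  motion=[
    [[0,0,0,0,0,-5,5],[0,0,0,0,0,-10,5],[0,0,0,0,0,-11,5],[0,0,0,0,0,-11,26],[0,0,0,0,0,-11,26],[0,0,0,0,0,-11,26],[0,0,0,0,0,-11,26],[0,0,0,0,0,0,26],[0,0,0,0,0,25,26],[0,0,0,0,0,60,26],[0,0,0,0,0,92,40],[0,0,0,0,0,95,50]],
  ],
)

```text
time_s: 20.97
position: [0.4251, -0.0598, 0.353]
tcp_rot: [[0.01, 1.0, 0.0], [-0.004, 0.0, -1.0], [-1.0, 0.01, 0.004]]
force: [0.5, 0.1, 0.2]
opening: 0.372
```

Request:
step_arm(
  motion=[
    [[0,0,1,25,26,0,50],[0,0,2,52,54,0,50],[0,0,4,79,82,0,50],[0,0,6,106,110,0,50],[0,0,8,133,138,0,50],[0,0,10,160,166,0,50],[0,0,12,187,194,-10,50],[0,0,12,214,222,-25,50],[0,0,12,238,248,-45,50],[0,0,12,259,269,-45,50],[0,0,12,259,269,-45,50],[0,0,12,259,269,-45,50]],
  ],
)

```text
time_s: 21.97
position: [0.683, 0.2108, 0.3018]
tcp_rot: [[-0.001, 0.978, 0.21], [-0.0, 0.21, -0.978], [-1.0, -0.001, 0.0]]
force: [0.3, -0.2, 0.0]
opening: 0.573
```

```bash
python3 look.py pl6
```

```text
[0.68211607 0.20912445 0.30289073] [0.208, -0.978, 0.0] 0.5786899598128263
([225, 257, 26, 13], 205, [682.9, 208.4], [65.6, 29.6], 12.3, np.float64(22.3))
top
([234, 155, 12, 18], 129, [673.2, 208.0], [42.9, 24.6], 15.4, np.float64(21.3))
```

View pics/pl6.png

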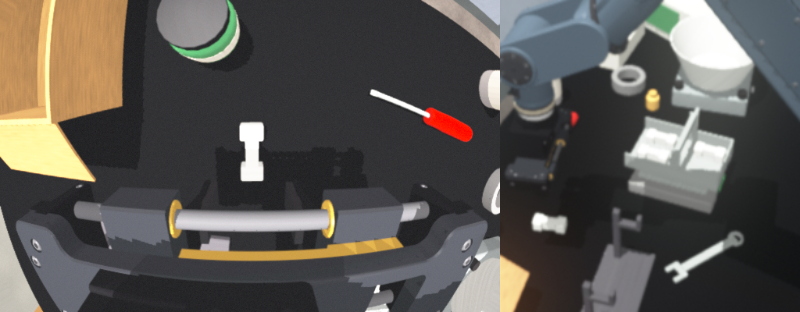

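Request:
step_arm(
  motion=[
    [[0,0,0,1,0,-30,50],[0,0,0,1,0,-60,50],[0,0,0,1,0,-90,50],[0,0,0,1,0,-108,50],[0,0,0,1,0,-116,50],[0,0,0,1,0,-116,40],[0,0,0,1,0,-116,5],[0,0,0,1,0,-116,5],[0,0,0,1,0,-116,5],[0,0,0,1,0,-116,5],[0,0,0,1,0,-116,5],[0,0,0,1,0,-116,5]],
  ],
)

```text
time_s: 23.12
position: [0.6841, 0.2097, 0.1886]
tcp_rot: [[0.002, 0.978, 0.208], [0.0, 0.208, -0.978], [-1.0, 0.002, 0.0]]
force: [-0.9, -0.1, 3.8]
opening: 0.156
```

Request:
step_arm(
  motion=[
    [[0,0,0,0,0,20,5],[0,0,0,0,0,55,5],[0,0,0,0,0,95,5],[0,0,0,-10,-8,130,5],[0,0,-2,-32,-27,155,5],[0,0,-4,-60,-50,160,5],[0,0,-6,-88,-73,160,5],[0,0,-8,-117,-97,160,5],[0,0,-10,-146,-121,160,5],[0,0,-12,-175,-145,160,5],[0,0,-12,-203,-168,160,5],[0,0,-12,-228,-189,160,5]],
  ],
)

```text
time_s: 24.12
position: [0.4537, 0.0199, 0.3477]
tcp_rot: [[-0.001, 1.0, 0.0], [-0.0, 0.0, -1.0], [-1.0, -0.001, 0.0]]
force: [-0.2, -1.1, -0.9]
opening: 0.161
```

Request:
step_arm(
  motion=[
    [[0,0,0,-20,-17,0,5],[0,0,0,-32,-26.5,0,5],[0,0,0,-32,-26.5,-5,5],[0,0,0,-32,-26.5,-20,5],[0,0,0,-32,-26.5,-45,5],[0,0,0,-32,-26.5,-68,5],[0,0,0,-32,-26.5,-85,5],[0,0,0,-32,-26.5,-94,5],[0,0,0,-32,-26.5,-94,5],[0,0,0,-32,-26.5,-94,5]],
  ],
)

```text
time_s: 24.95
position: [0.4245, -0.0057, 0.253]
tcp_rot: [[-0.0, 1.0, 0.0], [0.0, 0.0, -1.0], [-1.0, -0.0, -0.0]]
force: [0.8, -0.4, -0.6]
opening: 0.154
```

```bash
python3 look.py pl7
```

```text
[ 0.42452115 -0.00578579  0.25394961] [0.0, -1.0, 0.0] 0.15717526470306795
top
```

View pics/pl7.png

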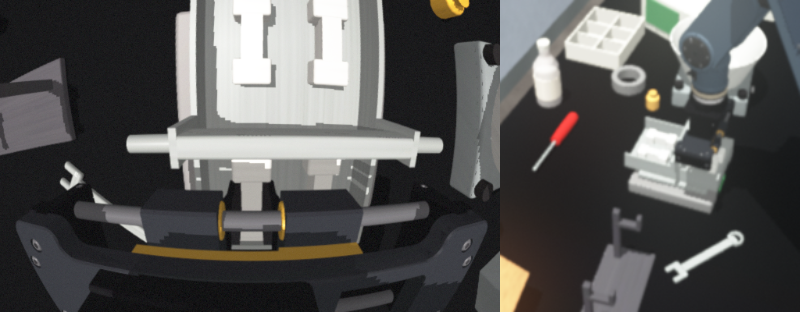

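Three specimens are visible in the pan and the fourth is in place behind the bar on the left. Releasing it, then rising.

Request:
step_arm(
  motion=[
    [[0,0,0,0,0,-5,5],[0,0,0,0,0,-9,5],[0,0,0,0,0,-9,5],[0,0,0,0,0,-9,26],[0,0,0,0,0,-9,26],[0,0,0,0,0,-9,26],[0,0,0,0,0,-9,26],[0,0,0,0,0,0,26],[0,0,0,0,0,25,26],[0,0,0,0,0,60,26],[0,0,0,0,0,95,40],[0,0,0,0,0,130,50]],
  ],
)

```text
time_s: 26.1
position: [0.4234, -0.0058, 0.385]
tcp_rot: [[-0.001, 1.0, -0.0], [0.0, -0.0, -1.0], [-1.0, -0.001, -0.0]]
force: [0.1, 0.3, -0.1]
opening: 0.381
```

Request:
step_arm(
  motion=[
    [[0,0,7,5,25,0,50],[0,0,14,20,60,10,50],[0,0,21,35,95,10,50],[0,0,28,45,130,10,50],[0,0,35,50,165,10,50],[0,0,42,50,200,10,50],[0,0,49,50,230,10,50],[0,0,56,50,250,10,50],[0,0,63,50,250,10,50],[0,0,70,50,250,10,50],[0,0,77,50,250,10,50],[0,0,84,50,250,10,50]],
  ],
)

```text
time_s: 27.1
position: [0.4735, 0.2443, 0.3934]
tcp_rot: [[-0.001, 0.098, 0.995], [-0.0, 0.995, -0.098], [-1.0, -0.0, -0.001]]
force: [-0.4, 0.3, -0.4]
opening: 0.574
```

```bash
python3 look.py pl8; python3 - <<'E'
from h import *
c,W=cloud("top"); cv2.imwrite("pics/top8.png",c["frame"][:,:,::-1])
w=W[170:320,280:420].reshape(-1,3)
b=w[(w[:,2]>.115)&(w[:,2]<.135)]; print(len(b)); 
if len(b)>30:
  k=np.polyfit(b[:,1],b[:,0],1);print(k,b[:,1].min(),b[:,1].max(),np.polyval(k,-.033),np.median(b[:,2]))
E
```

```text
[0.47354422 0.24411357 0.39342303] [0.995, -0.105, -0.0] 0.5766152575198742
top
469
[0.00113437 0.4737974 ] -0.12281816935479165 0.05997885270776656 0.47375996937074305 0.12411999953259989
```

View pics/top8.png

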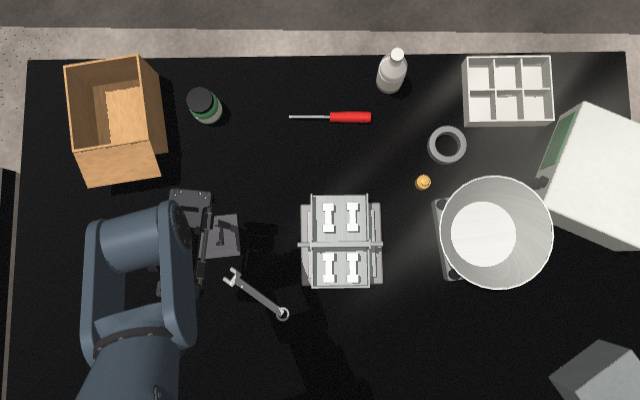

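All four specimens lie flat in the pan: two at rows 215-220 in front of the bar, two at row 267 behind it. Bar centre is (0.474, -0.032), yaw 0. I'll go back and grip it.

Request:
step_arm(
  motion=[
    [[0,0,6,0,-30,0,50],[0,0,6,0,-65,0,50],[0,0,6,0,-100,0,50],[0,0,6,0,-140,0,50],[0,0,6,0,-180,0,50],[0,0,6,0,-215,0,50],[0,0,6,0,-250,0,50],[0,0,6,0,-270,0,50],[0,0,6,0,-276,-10,50],[0,0,6,0,-276,-40,50],[0,0,6,0,-276,-70,50],[0,0,6,0,-276,-95,50]],
  ],
)

```text
time_s: 28.3
position: [0.4737, -0.0325, 0.2976]
tcp_rot: [[0.001, 0.004, 1.0], [-0.0, 1.0, -0.004], [-1.0, -0.0, 0.001]]
force: [-1.1, -0.5, -0.6]
opening: 0.574
```

Request:
step_arm(
  motion=[
    [[0,0,0,0,0,-12,50],[0,0,0,0,0,-20,50],[0,0,0,0,0,-20,50],[0,0,0,0,0,-20,5],[0,0,0,0,0,-20,5],[0,0,0,0,0,-20,5],[0,0,0,0,0,-20,5],[0,0,0,0,0,-20,5],[0,0,0,0,0,-20,5],[0,0,0,0,0,-20,5],[0,0,0,0,0,-20,5]],
  ],
)

```text
time_s: 29.22
position: [0.474, -0.0319, 0.2789]
tcp_rot: [[0.001, 0.0, 1.0], [-0.0, 1.0, -0.0], [-1.0, -0.0, 0.001]]
force: [-0.4, -0.3, 2.9]
opening: 0.134
```

Request:
step_arm(
  motion=[
    [[0,0,0,0,0,2,5],[0,0,0,0,0,5,5],[0,0,0,0,0,10,5],[0,0,0,0,0,18,5],[0,0,0,0,0,28,5],[0,0,0,0,0,40,5],[0,0,0,0,0,50,5],[0,0,0,0,0,56,5],[0,0,0,0,0,60,5],[0,0,0,0,0,60,5]],
  ],
)

```text
time_s: 30.05
position: [0.4739, -0.0319, 0.3394]
tcp_rot: [[0.002, -0.0, 1.0], [-0.0, 1.0, 0.0], [-1.0, -0.0, 0.002]]
force: [0.6, -0.1, -5.4]
opening: 0.134
```

```bash
python3 look.py ca1; python3 -c "
from rig import bot
s=bot.read_state();print(s['joint_positions'].round(1),s['force'].round(1))"
```

```text
[ 0.47365215 -0.03186924  0.33841059] [1.0, -0.0, -0.0] 0.13525930421573992
top
[-17.4  24.8 107.1  -0.   48.1 -17.4] [ 1.1  0.3 -5.1]
```

View pics/ca1.png

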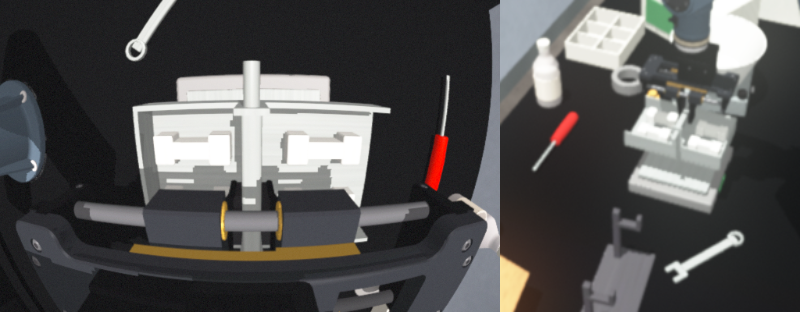

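The pan is held level and all four specimens have stayed put. I'll lift higher, then carry it smoothly to the hopper. The tool yaw goes to -46.3° so that the tilt lies in the arm's own plane.

Request:
step_arm(
  motion=[
    [[0,0,0,0,0,3,5],[0,0,0,0,0,9,5],[0,0,0,0,0,18,5],[0,0,0,0,0,30,5],[0,0,0,0,0,45,5],[0,0,0,0,0,60,5],[0,0,0,0,0,75,5],[0,0,0,0,0,87,5],[0,0,0,0,0,96,5],[0,0,0,0,0,101,5],[0,0,0,0,0,102,5]],
  ],
)

```text
time_s: 31.12
position: [0.4739, -0.0319, 0.4417]
tcp_rot: [[0.002, 0.0, 1.0], [-0.001, 1.0, -0.0], [-1.0, -0.001, 0.002]]
force: [-0.2, 0.2, -5.1]
opening: 0.134
```

Request:
step_arm(
  motion=[
    [[0,0,-0.5,-1,-2,0,5],[0,0,-1.9,-3.6,-8.4,0,5],[0,0,-4.2,-8,-19,0,5],[0,0,-7.4,-14.2,-33.6,0,5],[0,0,-11.1,-21.4,-50.5,0,5],[0,0,-14.8,-28.5,-67.3,0,5],[0,0,-18.5,-35.6,-84,0,5],[0,0,-22.2,-42.7,-101,0,5],[0,0,-25.9,-49.8,-117.8,0,5],[0,0,-29.6,-57,-134.6,0,5],[0,0,-33.3,-64,-151.4,0,5],[0,0,-37,-71.2,-168.2,0,5]],
  ],
)

```text
time_s: 32.12
position: [0.4017, -0.2012, 0.4396]
tcp_rot: [[-0.002, 0.606, 0.796], [0.001, 0.796, -0.606], [-1.0, -0.0, -0.002]]
force: [0.1, 1.1, -5.7]
opening: 0.138
```

Request:
step_arm(
  motion=[
    [[0,0,-3.5,-6.7,-15.8,0,5],[0,0,-6.2,-12,-28.4,0,5],[0,0,-8.1,-15.6,-36.8,0,5],[0,0,-9,-17.4,-41,0,5],[0,0,-9.3,-17.8,-42.1,0,5],[0,0,-9.3,-17.8,-42.1,0,5],[0,0,-9.3,-17.8,-42.1,0,5]],
  ],
)

```text
time_s: 32.7
position: [0.3849, -0.2417, 0.4403]
tcp_rot: [[-0.0, 0.722, 0.691], [0.001, 0.691, -0.722], [-1.0, 0.0, -0.001]]
force: [-0.6, 0.2, -5.4]
opening: 0.135
```

```bash
cat > look2.py <<'E'
from h import *
import sys
n=sys.argv[1]
a=bot.capture("wrist")["frame"]; b=bot.capture("side")["frame"][40:240,260:500]; d=bot.capture("top")["frame"][120:320,380:620]
s=bot.read_state();print(s["position"],s["tcp_rot"].round(3).tolist(),s["opening"],s["joint_positions"].round(1),s["force"].round(1))
cv2.imwrite(f"pics/{n}.png",cv2.vconcat([cv2.hconcat([cv2.resize(b,(390,325)),cv2.resize(d,(390,325))]),cv2.copyMakeBorder(cv2.resize(a,(416,260)),0,0,182,182,0)])[:,:,::-1])
E
python3 look2.py h1
```

```text
[ 0.38502765 -0.24158962  0.44050397] [[-0.0, 0.722, 0.692], [0.0, 0.692, -0.722], [-1.0, 0.0, -0.0]] 0.1351020529883149 [-46.2  14.2 103.    0.   62.8  -0. ] [-0.1 -0.1 -5.3]
```

View pics/h1.png

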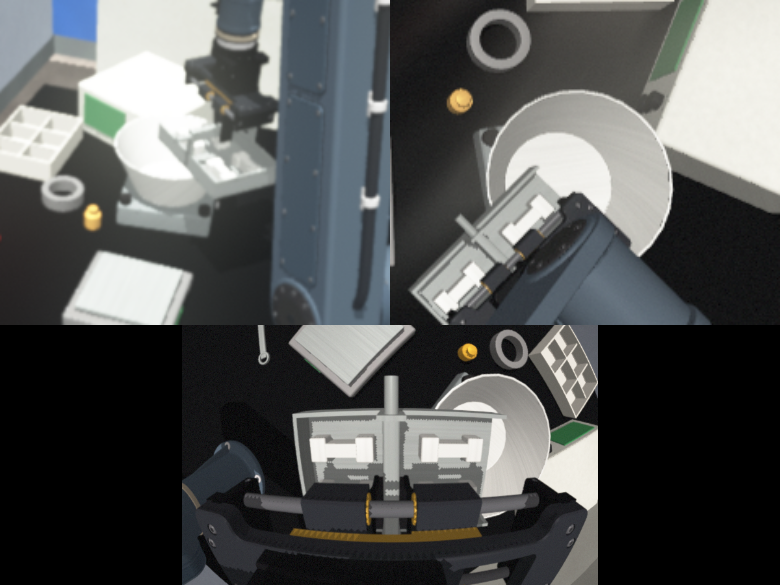

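```bash
python3 - <<'E'
import numpy as np
d=np.array([.691,-.723]);ax=np.array([.722,.692])
f=lambda t:np.array([*( (-115*np.cos(t)+233.5*np.sin(t))*d), 115*np.sin(t)+233.5*np.cos(t)])
for t0,t1,n in((0,14,10),(14,28,12),(28,42,12),(42,56,12),(56,64,8)):
    print([[*(float(round(v,1)) for v in ax*(t-t0)),0,*(float(round(v,1)) for v in f(np.radians(t))-f(np.radians(t0))),5] for t in np.linspace(t0,t1,n+1)[1:]])
E
```

```text
[[1.0, 1.0, 0, 4.0, -4.1, 2.7, 5], [2.0, 1.9, 0, 8.0, -8.3, 5.3, 5], [3.0, 2.9, 0, 12.0, -12.6, 7.8, 5], [4.0, 3.9, 0, 16.1, -16.9, 10.1, 5], [5.1, 4.8, 0, 20.3, -21.2, 12.3, 5], [6.1, 5.8, 0, 24.4, -25.6, 14.3, 5], [7.1, 6.8, 0, 28.6, -29.9, 16.2, 5], [8.1, 7.8, 0, 32.9, -34.4, 17.9, 5], [9.1, 8.7, 0, 37.1, -38.8, 19.5, 5], [10.1, 9.7, 0, 41.4, -43.3, 20.9, 5]]
[[0.8, 0.8, 0, 3.6, -3.8, 1.1, 5], [1.7, 1.6, 0, 7.2, -7.5, 2.0, 5], [2.5, 2.4, 0, 10.8, -11.3, 2.9, 5], [3.4, 3.2, 0, 14.4, -15.1, 3.6, 5], [4.2, 4.0, 0, 18.1, -18.9, 4.3, 5], [5.1, 4.8, 0, 21.7, -22.7, 4.8, 5], [5.9, 5.7, 0, 25.4, -26.5, 5.2, 5], [6.7, 6.5, 0, 29.0, -30.4, 5.6, 5], [7.6, 7.3, 0, 32.7, -34.2, 5.8, 5], [8.4, 8.1, 0, 36.3, -38.0, 5.9, 5], [9.3, 8.9, 0, 40.0, -41.8, 5.9, 5], [10.1, 9.7, 0, 43.7, -45.7, 5.8, 5]]
[[0.8, 0.8, 0, 3.7, -3.8, -0.2, 5], [1.7, 1.6, 0, 7.3, -7.7, -0.5, 5], [2.5, 2.4, 0, 11.0, -11.5, -1.0, 5], [3.4, 3.2, 0, 14.6, -15.3, -1.5, 5], [4.2, 4.0, 0, 18.2, -19.1, -2.2, 5], [5.1, 4.8, 0, 21.9, -22.9, -2.9, 5], [5.9, 5.7, 0, 25.5, -26.7, -3.8, 5], [6.7, 6.5, 0, 29.1, -30.4, -4.8, 5], [7.6, 7.3, 0
[... 180 characters left out ...]
.6, 0, 7.0, -7.3, -3.1, 5], [2.5, 2.4, 0, 10.5, -11.0, -4.8, 5], [3.4, 3.2, 0, 13.9, -14.6, -6.6, 5], [4.2, 4.0, 0, 17.3, -18.1, -8.5, 5], [5.1, 4.8, 0, 20.7, -21.7, -10.5, 5], [5.9, 5.7, 0, 24.1, -25.2, -12.6, 5], [6.7, 6.5, 0, 27.4, -28.7, -14.8, 5], [7.6, 7.3, 0, 30.7, -32.1, -17.1, 5], [8.4, 8.1, 0, 34.0, -35.6, -19.5, 5], [9.3, 8.9, 0, 37.2, -38.9, -22.0, 5], [10.1, 9.7, 0, 40.4, -42.3, -24.6, 5]]
[[0.7, 0.7, 0, 2.7, -2.8, -2.3, 5], [1.4, 1.4, 0, 5.4, -5.6, -4.6, 5], [2.2, 2.1, 0, 8.0, -8.4, -7.1, 5], [2.9, 2.8, 0, 10.7, -11.2, -9.6, 5], [3.6, 3.5, 0, 13.3, -13.9, -12.1, 5], [4.3, 4.2, 0, 15.8, -16.6, -14.8, 5], [5.1, 4.8, 0, 18.4, -19.2, -17.4, 5], [5.8, 5.5, 0, 20.9, -21.8, -20.2, 5]]
```

Request:
step_arm(
  motion=[
    [[0,0,0,0,0,-5,5],[0,0,0,0,0,-13,5],[0,0,0,0,0,-23,5],[0,0,0,0,0,-33,5],[0,0,0,0,0,-40,5],[0,0,0,0,0,-42,5],[0,0,0,0,0,-42,5]],
  ],
)

```text
time_s: 33.43
position: [0.3847, -0.242, 0.3976]
tcp_rot: [[-0.002, 0.723, 0.691], [0.002, 0.691, -0.723], [-1.0, 0.0, -0.002]]
force: [0.0, -0.6, -5.3]
opening: 0.138
```

Request:
step_arm(
  motion=[
    [[1,1,0,4,-4.1,2.7,5],[2,1.9,0,8,-8.3,5.3,5],[3,2.9,0,12,-12.6,7.8,5],[4,3.9,0,16.1,-16.9,10.1,5],[5.1,4.8,0,20.3,-21.2,12.3,5],[6.1,5.8,0,24.4,-25.6,14.3,5],[7.1,6.8,0,28.6,-29.9,16.2,5],[8.1,7.8,0,32.9,-34.4,17.9,5],[9.1,8.7,0,37.1,-38.8,19.5,5],[10.1,9.7,0,41.4,-43.3,20.9,5]],
  ],
)

```text
time_s: 34.27
position: [0.4268, -0.2861, 0.4201]
tcp_rot: [[-0.166, 0.723, 0.671], [0.173, 0.691, -0.702], [-0.971, -0.001, -0.24]]
force: [-0.1, -0.4, -4.8]
opening: 0.135
```

```bash
python3 look2.py h2
```

```text
[ 0.42678545 -0.2861231   0.41975585] [[-0.166, 0.723, 0.671], [0.172, 0.691, -0.702], [-0.971, -0.001, -0.239]] 0.13774385467145756 [-46.3  23.1  93.2  -0.   77.5   0. ] [ 1.   0.1 -5.4]
```

View pics/h2.png

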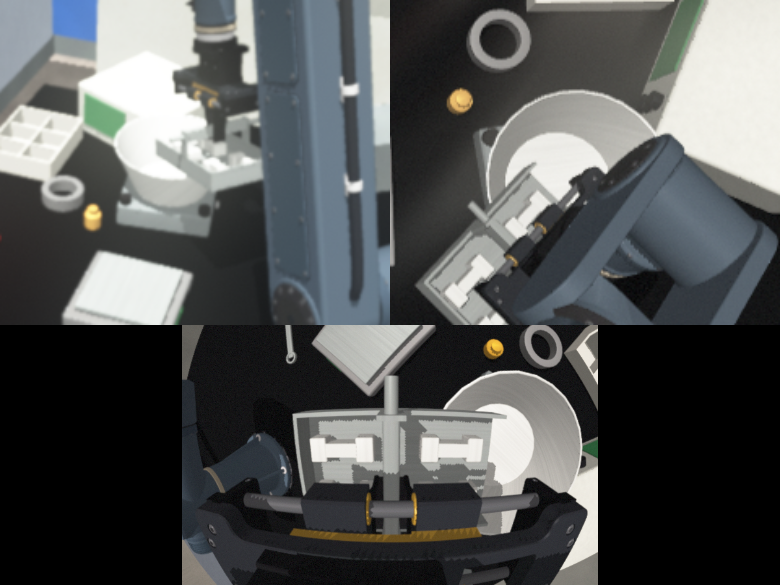

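The pan is tilted 14°, nothing is sliding yet, and its edge is over the hopper mouth. I'll keep tilting about the edge.

Request:
step_arm(
  motion=[
    [[0.8,0.8,0,3.6,-3.8,1.1,5],[1.7,1.6,0,7.2,-7.5,2,5],[2.5,2.4,0,10.8,-11.3,2.9,5],[3.4,3.2,0,14.4,-15.1,3.6,5],[4.2,4,0,18.1,-18.9,4.3,5],[5.1,4.8,0,21.7,-22.7,4.8,5],[5.9,5.7,0,25.4,-26.5,5.2,5],[6.7,6.5,0,29,-30.4,5.6,5],[7.6,7.3,0,32.7,-34.2,5.8,5],[8.4,8.1,0,36.3,-38,5.9,5],[9.3,8.9,0,40,-41.8,5.9,5],[10.1,9.7,0,43.7,-45.7,5.8,5]],
  ],
)

```text
time_s: 35.42
position: [0.4701, -0.3312, 0.4254]
tcp_rot: [[-0.324, 0.723, 0.61], [0.338, 0.691, -0.639], [-0.884, -0.001, -0.468]]
force: [0.6, -0.0, -5.1]
opening: 0.131
```

```bash
python3 look2.py h3
```

```text
[ 0.47002789 -0.3312577   0.42505456] [[-0.324, 0.723, 0.61], [0.337, 0.691, -0.639], [-0.884, -0.001, -0.468]] 0.13566786740946504 [-46.3  30.4  80.7  -0.1  96.8   0. ] [-1.   0.  -4.7]
```

View pics/h3.png

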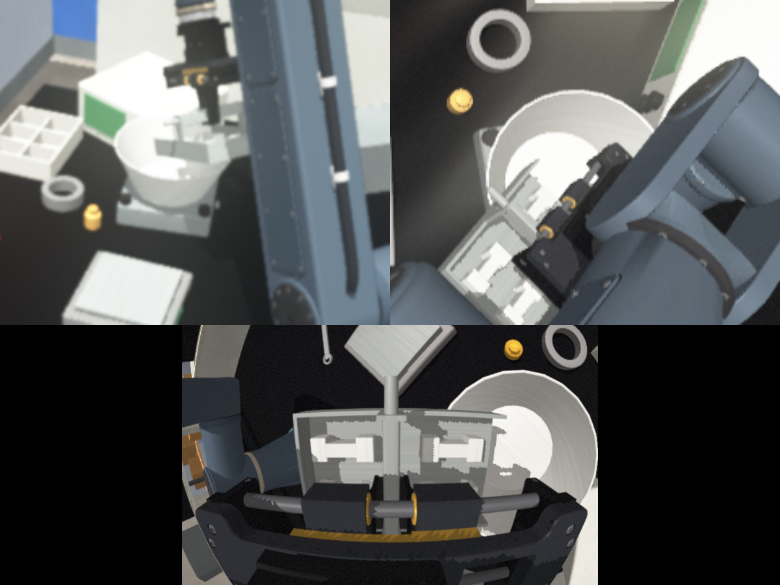

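The tilt is 28° and the specimens still haven't moved. Continuing.

Request:
step_arm(
  motion=[
    [[0.8,0.8,0,3.7,-3.8,-0.2,5],[1.7,1.6,0,7.3,-7.7,-0.5,5],[2.5,2.4,0,11,-11.5,-1,5],[3.4,3.2,0,14.6,-15.3,-1.5,5],[4.2,4,0,18.2,-19.1,-2.2,5],[5.1,4.8,0,21.9,-22.9,-2.9,5],[5.9,5.7,0,25.5,-26.7,-3.8,5],[6.7,6.5,0,29.1,-30.4,-4.8,5],[7.6,7.3,0,32.7,-34.2,-5.8,5],[8.4,8.1,0,36.2,-37.9,-7,5],[9.3,8.9,0,39.8,-41.6,-8.3,5],[10.1,9.7,0,43.3,-45.3,-9.7,5]],
  ],
)

```text
time_s: 36.57
position: [0.5133, -0.3766, 0.416]
tcp_rot: [[-0.464, 0.722, 0.513], [0.483, 0.691, -0.538], [-0.743, -0.002, -0.669]]
force: [0.7, 0.3, -2.3]
opening: 0.139
```

```bash
python3 look2.py h4
```

```text
[ 0.51336262 -0.37666625  0.41532894] [[-0.463, 0.723, 0.513], [0.483, 0.691, -0.538], [-0.743, -0.002, -0.669]] 0.1335651213332199 [-4.630e+01  3.890e+01  6.830e+01 -1.000e-01  1.148e+02  0.000e+00] [ 0.2 -0.  -2.2]
```

View pics/h4.png

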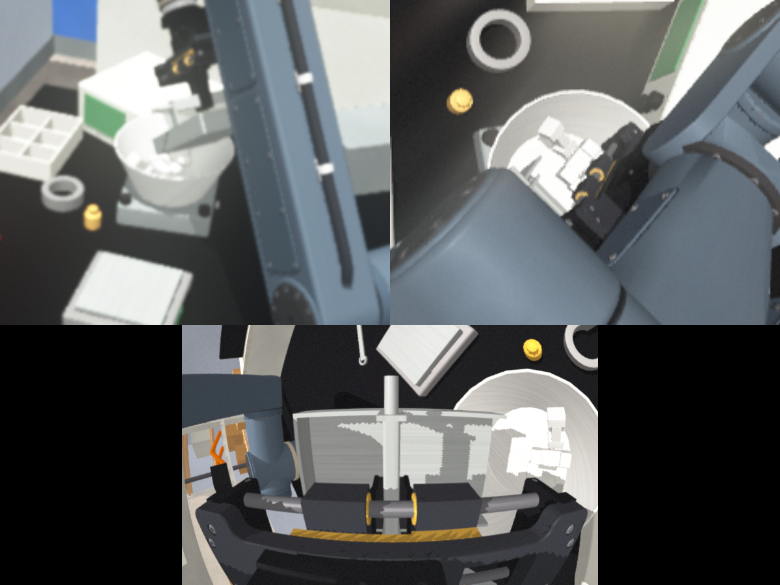

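The batch has slid out: the side view shows the specimens in the hopper at (150,165), the pan floor looks empty, and the load fell from 5.1 to 2.2 N, which is the pan alone. I'll rise straight up, then level out.

Request:
step_arm(
  motion=[
    [[0,0,0,0,0,0,5],[0,0,0,0,0,0,5],[0,0,0,0,0,10,5],[0,0,0,0,0,25,5],[0,0,0,0,0,45,5],[0,0,0,0,0,65,5],[0,0,0,0,0,75,5],[0,0,0,0,0,80,5]],
  ],
)

```text
time_s: 37.38
position: [0.5132, -0.3763, 0.4983]
tcp_rot: [[-0.462, 0.722, 0.515], [0.48, 0.691, -0.54], [-0.746, -0.002, -0.666]]
force: [-0.1, -0.1, -3.2]
opening: 0.131
```

Request:
step_arm(
  motion=[
    [[-2.5,-2.4,0,-11,11,0,5],[-5,-4.8,0,-22,22,0,5],[-7.5,-7.2,0,-33,33,0,5],[-10,-9.6,0,-44,44,0,5],[-12.5,-12,0,-55,56,0,5],[-15,-14.4,0,-66,67,-2,5],[-17.5,-16.8,0,-77,78,-5,5],[-20,-19.2,0,-88,90,-8,5],[-22.5,-21.6,0,-99,101,-10,5],[-25,-24,0,-110,112,-12,5],[-27.5,-26.4,0,-119,124,-15,5],[-30.3,-29.1,0,-128,134,-17,5]],
  ],
)

```text
time_s: 38.38
position: [0.384, -0.2411, 0.4777]
tcp_rot: [[-0.001, 0.723, 0.691], [0.001, 0.691, -0.723], [-1.0, 0.0, -0.001]]
force: [0.4, -0.1, -2.1]
opening: 0.138
```

```bash
python3 look2.py h5
```

```text
[ 0.38425948 -0.24128845  0.47827048] [[-0.003, 0.723, 0.691], [0.003, 0.691, -0.723], [-1.0, -0.0, -0.004]] 0.1290206634772074 [-46.3  11.5  99.9  -0.   68.9  -0. ] [-0.   0.3 -2.6]
```

View pics/h5.png

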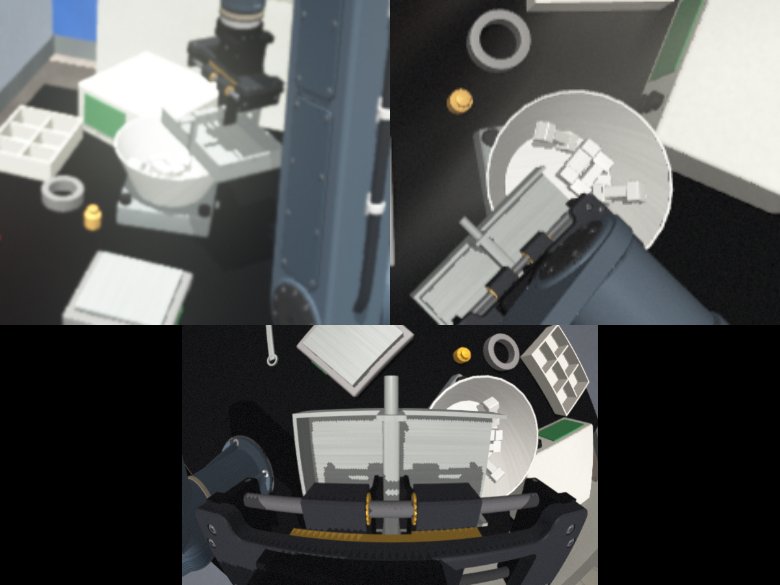

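The pan is empty and four specimens lie in the hopper, at (560,135), (580,160), (590,150) and (620,190) in the top panel. I'll take the pan back to the balance.

Request:
step_arm(
  motion=[
    [[0,0,1,2,5,0,5],[0,0,4,7,18,0,5],[0,0,8,15,36,0,5],[0,0,12.5,24,57,0,5],[0,0,17.5,34,79,0,5],[0,0,22.5,44,102,0,5],[0,0,27.5,54,125,0,5],[0,0,32.5,63,148,0,5],[0,0,37.5,73,170,0,5],[0,0,42,82,190,0,5],[0,0,45,88,204,0,5],[0,0,46.3,90,209.5,0,5]],
  ],
)

```text
time_s: 39.53
position: [0.477, -0.0315, 0.4784]
tcp_rot: [[-0.0, -0.005, 1.0], [0.001, 1.0, 0.005], [-1.0, 0.001, -0.0]]
force: [0.2, -1.0, -2.5]
opening: 0.131
```

Request:
step_arm(
  motion=[
    [[0,0,0,0,0,-8,5],[0,0,0,0,0,-24,5],[0,0,0,0,0,-45,5],[0,0,0,0,0,-70,5],[0,0,0,0,0,-95,5],[0,0,0,0,0,-120,5],[0,0,0,0,0,-145,5],[0,0,0,0,0,-165,5],[0,0,0,0,0,-180,5],[0,0,0,0,0,-187,5],[0,0,0,0,0,-190,5],[0,0,0,0,0,-190,5]],
  ],
)

```text
time_s: 40.53
position: [0.4755, -0.0337, 0.288]
tcp_rot: [[-0.001, 0.001, 1.0], [0.0, 1.0, -0.001], [-1.0, 0.0, -0.001]]
force: [0.4, 1.1, -2.7]
opening: 0.136
```

```bash
python3 look.py r1
```

```text
[ 0.47572001 -0.03348652  0.28910233] [1.0, -0.001, 0.001] 0.13513663598698444
top
```

View pics/r1.png

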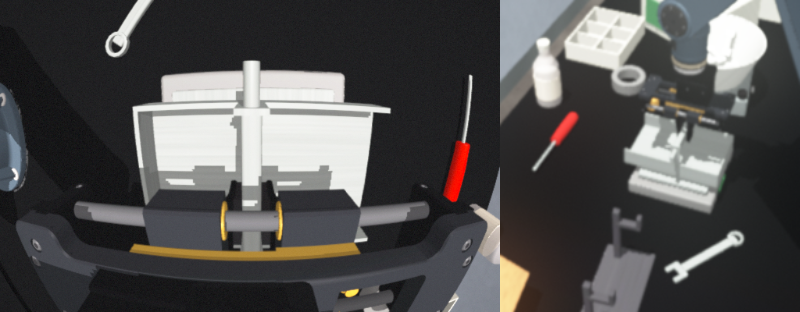

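The pan is empty, level and over the platform, about 10 mm up. Lowering gently.

Request:
step_arm(
  motion=[
    [[0,0,0,0,0,-4,5],[0,0,0,0,0,-7,5],[0,0,0,0,0,-9,5],[0,0,0,0,0,-10,5],[0,0,0,0,0,-10,5]],
  ],
)

```text
time_s: 41.1
position: [0.4752, -0.033, 0.2789]
tcp_rot: [[0.0, -0.0, 1.0], [-0.0, 1.0, 0.0], [-1.0, -0.0, 0.0]]
force: [-1.4, 0.3, 1.2]
opening: 0.132
```

Contact made (+1.2 N). Releasing and rising clear.

Request:
step_arm(
  motion=[
    [[0,0,0,0,0,0,50],[0,0,0,0,0,0,50],[0,0,0,0,0,0,50],[0,0,0,0,0,0,50],[0,0,0,0,0,0,50],[0,0,0,0,0,15,50],[0,0,0,0,0,40,50],[0,0,0,0,0,75,50],[0,0,0,0,0,110,50],[0,0,0,0,0,130,50],[0,0,0,0,20,130,50],[0,0,0,0,55,130,50]],
  ],
)

```text
time_s: 42.1
position: [0.4764, 0.0204, 0.4106]
tcp_rot: [[0.006, 0.004, 1.0], [-0.002, 1.0, -0.004], [-1.0, -0.002, 0.006]]
force: [0.8, 0.3, -0.1]
opening: 0.571
```

Request:
step_arm(
  motion=[
    [[0,0,0,0,35,0,50],[0,0,0,0,75,0,50],[0,0,0,0,115,0,50],[0,0,0,0,155,0,50],[0,0,0,0,190,0,50],[0,0,0,0,210,0,50],[0,0,0,0,220,0,50],[0,0,0,0,220,0,50]],
  ],
)

```text
time_s: 42.77
position: [0.475, 0.2436, 0.4084]
tcp_rot: [[0.0, -0.003, 1.0], [0.0, 1.0, 0.003], [-1.0, 0.0, 0.0]]
force: [0.1, -0.4, 0.3]
opening: 0.575
```

```bash
python3 - <<'E'
from h import *
c,W=cloud("top"); cv2.imwrite("pics/top9.png",c["frame"][:,:,::-1])
w=W[170:320,280:420].reshape(-1,3)
b=w[(w[:,2]>.115)&(w[:,2]<.135)]; k=np.polyfit(b[:,1],b[:,0],1);print(k,b[:,1].min(),b[:,1].max(),np.polyval(k,-.033),np.median(b[:,2]))
f=w[(w[:,2]>.03)&(w[:,2]<.058)&(abs(w[:,1]+.033)<.04)]
for x0 in (.4,.44,.52,.57): q=f[abs(f[:,0]-x0)<.008]; print(x0,np.median(q[:,2]))
cv2.imwrite("pics/hop9.png",cv2.resize(c["frame"][165:300,430:565],(540,540))[:,:,::-1])
E
```

```text
[0.0025142  0.47513976] -0.12484788679341244 0.05808070903014762 0.47505678742042423 0.12451586994150932
0.4 0.04852733856806546
0.44 0.0482060089098133
0.52 0.048286546719079615
0.57 0.04837666818852371
```

View pics/top9.png

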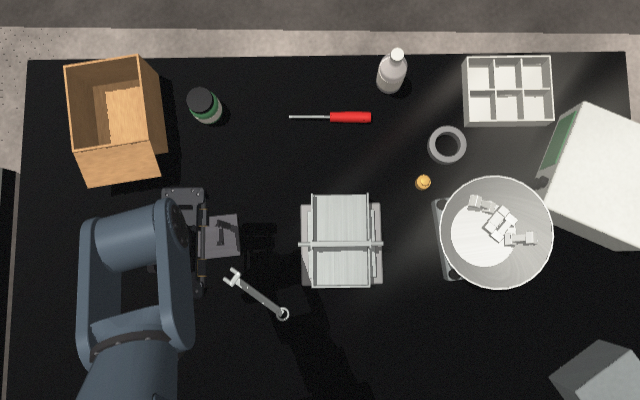

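View pics/hop9.png

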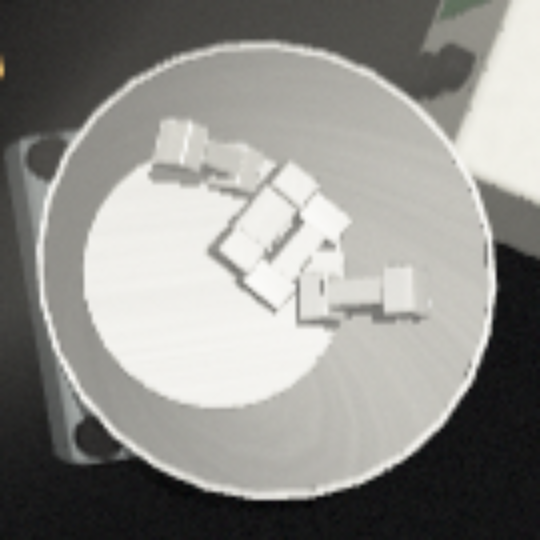

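All four specimens are in the hopper, the pan sits level and empty on the balance with its floor at 48.3 mm throughout, and the other tools haven't moved. Handing in.

```bash
python3 -c "
from rig import bot
print(bot.hand_in())"
```

```text
the job is handed in; nothing more can be done
None
```

The job is handed in at about 43 s of the 208 s. I lifted the pan off its hooks and set it empty on the balance, put all four specimens that were there into it, and tipped them into the hopper. The empty pan then went back on the balance.

**Hopper:** the last top picture shows all four specimens inside. The load on the wrist dropped from about 5.1 N to 2.2–2.7 N when they slid out, which matches the pan alone.

**Pan:** it sits upright, empty and released on the balance. Its floor measures about 48 mm high along its length, close to the expected 49 mm, and its bar is level at (0.475, -0.033), yaw about 0°.

**Bench:** the weight, screwdriver, wrench and tape roll look unmoved in the pictures. I compared them by eye and did not re-measure them.

**Robot:** it finished clear of the pan, and the wrist force never went above about 6 N in any reading. No check failed. The only differences were 2–4 mm, in a few specimen positions between the two cameras and in one grasp that was slightly off centre.

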